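# Roll the dice from the lever chute into the tray

### The arm

A 6-joint arm with a two-finger parallel gripper is mounted at the origin on the work surface. World frame = base frame: x ahead of the robot, y to its left, z up, the work surface at z = 0. Lengths are in m, angles in rad, forces in N, time in s.
With the tool pointing down it reaches from about 0.375 to 0.975 m from the base axis. Payload 3.8 kg.
Tool frame: the origin (TCP) lies midway between the tips of the shut fingers; the grasp point (between the pads) lies 19 mm behind it; x points along the fingers, y is the direction in which the jaws open and shut, and the axes are right-handed (so a half turn about x gives the same grasp; the last joint's range is limited). The gripper opens to 88 mm and grips with 3 to 60 N. Pads are 18 mm wide; open, the fingers measure 123 mm over their backs; the gripper's body (75 mm by 187 mm) begins 45 mm behind the grasp point.
Start: joints at [1.15, 0.264, 1.604, -0, 1.274, -0.037], TCP at [0.253, 0.626, 0.239] pointing down, gripper open.
Joint ranges: [-2.63, 2.63], [-0.94, 2.18], [0.31, 2.57], [-1.31, 4.45], [0, 2.66], [-2.55, 2.55]. Speed limits (rad/s): [2.57, 2.57, 3.14, 3.14, 3.14, 3.14].

### API

Orientations are given as a rotation vector (axis times angle).
In Python, from cell import manip, inverse_kinematics, cams, order gives the robot as it stands. Calls block until the motion is done:
- manip.move_pose(position, orientation): joint-space move of the TCP to a pose.
- manip.move_linear(position, rate=0.15, rot=None): straight line of the TCP; rot=None keeps the orientation; rate is the mean speed in m/s.
- manip.set_joints(angles): joint-space move.
- manip.set_gripper(opening, force=None): finger opening in m; force is the grip in N (None keeps the last); returns when the fingers have stopped.
- manip.dwell(seconds).
- inverse_kinematics(position, orientation): joint angles nearest the present ones, or None.
- manip.state(): the state.
- cams.capture(name): name is "side" or "top"; returns a dict with "image" (420x560x3 uint8, blue, green, red), "z_map" (420x560 float32, m along the optical axis (not along the pixel's ray), 0 where there is no reading), "intrinsics" (3x3 intrinsics, pixels), "position" and "orientation" of the camera in the world. Camera axes: x right, y down, z forward; pixel columns grow to the right and rows downward; lengths in m; the calibration is good to about 2 mm. A picture is of the moment at which its call begins.
A pose or a line that the arm cannot do raises manip.IKError and nothing moves.
- order.close_job(): hands the job in, once; it reports no verdict.
The state is a dict: "clock": time; "joint_pos": joint angles; "joint_velocities": joint speeds; "tau": joint torques, N m; "tool_pos": TCP position; "tcp_rot": TCP orientation; "contact_force": force on the tool from outside, world axes, zero at the start; "moment": the same for the moment, N m; "gripper_width": finger opening in m.
Only numpy, scipy, OpenCV 4.12 (cv2) and the standard library are available. Lean on these libraries where they do the work, as an engineer would, in place of code of your own. Each camera call takes 0.05 s, during which the arm holds its last target. There are 200 camera calls.

### The job

Push the frosted tray along the shelf until it meets the foot of the dice chute, under the chute's mouth. Then press the rubber-topped paddle of the rocker down to lift the gate, and keep it down until both dice have dropped into the tray, then let the paddle come back up. Only push and press: lift nothing, do not touch the dice, and leave the tin, the queen and the timer where they stand.

Things in the scene. Friction and masses are not known exactly. Their poses are not given: they have to be found in the camera images.
- chute: Dice chute fixed to the shelf: walnut frame, white 30 degree ramp between low clear cheeks. Origin at shelf level on its centre line; x points downhill towards the mouth, z up. Base board 70 mm wide, x = -90 to +50 mm. Two posts at x = -50 mm, y = +-20 to 28 mm, 210 mm high, carry the rocker's axle at z = 195 mm. With the gate fully up nothing on it is over 235 mm high.
- foot (a point): Middle of the lower edge of the chute's foot, the upright flat face (66 mm wide, 64 mm high) that the tray is pushed against: on the shelf at x = 50 mm in the chute's frame. Axes as the chute's. The ramp's mouth overhangs this face by 35 mm, its underside 46 mm over the shelf, so the tray's wall passes below it.
- rocker: The rocker: a steel bar on the axle, along the chute, 215 mm long. Origin on the axle, axes as the chute's while the gate is shut. Its uphill end (-x) carries the paddle; its downhill end a brass gate plate, 26 mm wide, that hangs across the ramp at x = 0 to +45 mm of the chute and holds the dice back.
- rocker_tilt (a joint): Angle of the rocker: 0 = gate shut, at rest; grows as the paddle is pressed, to 0.36 rad at the stop. From 0.22 rad on the gate clears the dice. Spring return: about 2 N on the paddle starts it, about 4 N holds it at the stop; let go, it shuts by itself.
- paddle (a point): Press paddle on the rocker's uphill end: 44 mm along the chute, 40 mm across, 8 mm thick, walnut with black rubber top. This point is the centre of its top face: with the gate shut at x = -145, y = 0, z = 215 mm in the chute's frame. The top leans 10 degrees at rest, outer edge up, and is level halfway. Pressed to the stop it sinks 34 mm, nearly straight down, with free space below.
- tray: Loose dice tray of frosted acrylic, open on top, 160 mm (its x) by 150 mm (its y) by 38 mm high, walls and floor 5 mm, about 0.3 kg. Origin at the centre of its underside, z up. It stands off the mouth end of the chute, its -x wall turned roughly to the foot. Against the foot its origin is at x = 130 mm in the chute's frame.
- die_red: Red die, 20 mm cube, 10 g; origin at its centre. At the start it rests on the ramp against the gate. Lying flat in the tray its centre is 15 mm over the shelf.
- die_blue: Blue die, 20 mm cube, 10 g; origin at its centre. At the start it rests on the ramp just uphill of the red one. Once the gate is clear both slide out by themselves in about a second.
- tin: Bystander, loose: stainless steel dice tin, 66 by 92 by 30 mm, black press button on one long side. Origin at the centre of its underside.
- queen: Bystander, loose: walnut chess queen, 38 mm across the foot, 98 mm high. Origin at the centre of its underside.
- timer: Bystander, loose: round yellow plastic timer with a white winding dial, 70 mm across, 54 mm high. Origin at the centre of its underside.
Not all that is in view belongs to the job. Leave any orange or purple look-alike of the tray alone.

How it is judged:
On the way, in this order (a step that is already met when the one before it is completed fails the run):
1. the tray stands at the chute's foot, under the mouth, with the gate still shut (x of tray in the frame of chute below 0.145 m and y of tray in the frame of chute between -0.05 and 0.05 m and value of joint rocker_tilt below 0.08 rad), for 0.2 s.
2. the fingers press the paddle down and the gate is raised clear of the dice (value of joint rocker_tilt above 0.22 rad and contact force between the fingers and rocker above 0.3 N and x of the grasp point in the frame of chute below -0.1 m), for 0.2 s.
At the end, for the whole second after the job is handed in: Both dice lie at rest inside the tray, the tray stands flat at the chute's foot (within 15 mm of touching it and 50 mm of the centre line), and the paddle is back up with the gate shut (rocker below 0.05 rad) (x of die_red in the frame of tray between -0.075 and 0.075 m and y of die_red in the frame of tray between -0.07 and 0.07 m and z of die_red in the frame of tray between 0.01 and 0.045 m and linear speed of each of die_red, die_blue, tray below 0.02 m/s and x of die_blue in the frame of tray between -0.075 and 0.075 m and y of die_blue in the frame of tray between -0.07 and 0.07 m and z of die_blue in the frame of tray between 0.01 and 0.045 m and x of tray in the frame of chute between 0.115 and 0.145 m and y of tray in the frame of chute between -0.05 and 0.05 m and angle between tray's own z axis and vertical below 0.05 rad and height (world z) of tray below 0.005 m and value of joint rocker_tilt below 0.05 rad).
It fails at once if the tray is lifted or tipped (height (world z) of tray above 0.012 m or angle between tray's own z axis and vertical above 0.15 rad).
It fails at once if the dice are touched by the robot (contact force between any of the fingers, the arm and die_red above 0.2 N or contact force between any of the fingers, the arm and die_blue above 0.2 N).
It fails at once if the tin, the queen or the timer is moved more than 20 mm or tipped (distance of any of tin, queen, timer from where it was at the start of the episode above 0.02 m or angle between any of tin, queen, timer's own z axis and vertical above 0.3 rad).
It also fails if it takes over 48 s, if anything falls off the work surface, if the arm or the gripper's body presses on something with over 40 N, if the wrist force passes 120 N, or if a joint passes its speed limit or range.

## Working session

There is one attempt and no reset: what is moved stays moved. The work goes in short steps, each a Python script; the robot and the scene stay as the last script left them, time stands still between calls to the robot, and variables do not carry over. Pictures are saved under pics/ and viewed, about 8 in all and at most 12, crops included, and the job is handed in when it is done.

```bash
mkdir -p pics; cat > h.py <<'E'
import numpy as np, cv2
from scipy.spatial.transform import Rotation as R
from cell import manip, inverse_kinematics, cams, order
def snap(n,tag):
    c=cams.capture(n); cv2.imwrite(f'pics/{tag}.png',c['image']); np.savez(f'pics/{tag}.npz',**{k:np.asarray(v) for k,v in c.items()}); return c
def rot(c):
    o=np.asarray(c['orientation']); return o if o.shape==(3,3) else R.from_rotvec(o).as_matrix()
def cloud(c):
    z=c['z_map']; K=c['intrinsics']; v,u=np.mgrid[:z.shape[0],:z.shape[1]]
    P=np.stack([(u-K[0,2])/K[0,0]*z,(v-K[1,2])/K[1,1]*z,z],-1)
    W=P@rot(c).T+c['position']; W[z==0]=np.nan; return W
def ray(c,u,v,h):
    K=c['intrinsics']; d=rot(c)@np.array([(u-K[0,2])/K[0,0],(v-K[1,2])/K[1,1],1]); p=np.asarray(c['position']); return p+d*(h-p[2])/d[2]
E
python3 - <<'E'
from h import *
for n in('top','side'):
    c=snap(n,n+'1'); print(n,c['position'],c['orientation'],c['intrinsics'].tolist())
print(manip.state())
a=[cv2.imread(f'pics/{n}1.png') for n in('top','side')]
E
```

```text
top [ 0.51028285 -0.01631112  1.08763689] [-2.20729906  2.18222142 -0.06772157] [[512.4439227084391, 0.0, 282.9941698287442], [0.0, 512.4439227084391, 208.7470980838023], [0.0, 0.0, 1.0]]
side [ 0.51145796 -0.65483531  0.60734803] [-2.21193535  0.13677251 -0.06238582] [[385.5696362411339, 0.0, 284.4318292400957], [0.0, 385.5696362411339, 206.0075747654003], [0.0, 0.0, 1.0]]
{'clock': 0.1, 'joint_pos': array([ 1.15009236e+00,  2.64655816e-01,  1.60525386e+00,  1.52786220e-05,
        1.27366138e+00, -3.69025820e-02]), 'joint_velocities': array([-7.97710243e-04, -2.44916454e-03, -2.88177255e-03, -7.31867695e-04,
       -7.38360378e-05,  2.03660502e-04]), 'tau': array([ 8.18346871e-04, -5.03621006e+01, -3.58069038e+01,  7.29912333e-02,
        2.34437693e-02, -6.28866474e-05]), 'tool_pos': array([0.25249014, 0.62530958, 0.23751844]), 'tcp_rot': array([ 0.29960614,  1.55020634, -0.30264306]), 'contact_force': array([ 0.17642015, -0.10754864,  1.75183888]), 'moment': array([ 0.03008887,  0.01614554, -0.05372223]), 'gripper_width': 0.08819790439346473}
```

View pics/top1.png

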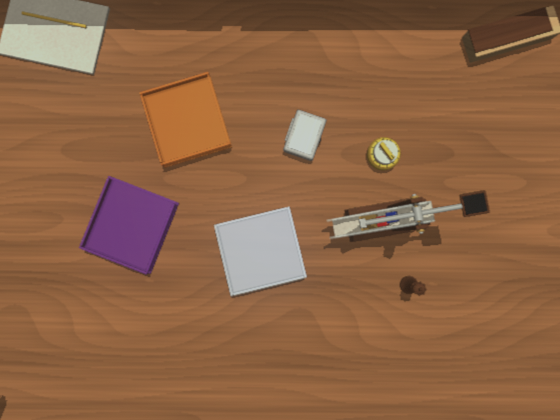

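View pics/side1.png

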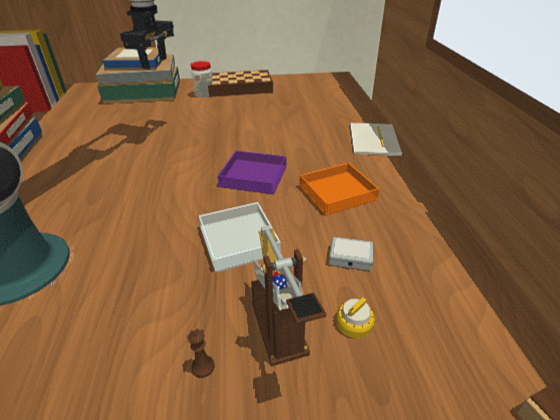

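The top view shows the white tray centred at about (260,251) and the paddle at about (474,203). The rocker bar runs along the chute, the mouth is near (340,227), and the purple and orange trays are decoys. I'll enlarge it.

```bash
python3 - <<'E'
from h import *
i=cv2.imread('pics/top1.png')[180:310,200:500]
cv2.imwrite('pics/crop1.png',cv2.resize(i,(780,338),interpolation=cv2.INTER_CUBIC))
c=dict(np.load('pics/top1.npz')); W=cloud(c)
def rect(mask,n):
    m=cv2.morphologyEx(mask.astype(np.uint8),cv2.MORPH_OPEN,np.ones((3,3)))
    P=W[m>0]; r=cv2.minAreaRect(P[:,:2].astype(np.float32)); print(n,r,np.nanmedian(P[:,2]),len(P)); return r
v,u=np.mgrid[:420,:560]
z=W[...,2]
rect((z>.03)&(z<.05)&(u>205)&(u<315)&(v>200)&(v<305),'trayrim')
rect((z>.195)&(z<.235)&(u>455)&(u<495)&(v>185)&(v<220),'paddle')
rect((z>.19)&(z<.25)&(u>325)&(u<495)&(v>180)&(v<245),'rocker')
for n,b in dict(tin=(280,330,105,165),timer=(365,405,132,175),queen=(395,430,270,300)).items():
    rect((z>.012)&(u>b[0])&(u<b[1])&(v>b[2])&(v<b[3]),n)
for p in [(215,222),(291,208),(305,276),(233,294)]: print('tray corner',ray(c,*p,.038)[:2])
for p in [(460,194),(485,191),(489,212),(465,216)]: print('pad corner',ray(c,*p,.215)[:2], W[p[1],p[0]])
E
```

```text
trayrim ((0.4843704104423523, 0.026709333062171936), (0.1502453237771988, 0.16004827618598938), 14.268911361694336) 0.03644559077765597 444
paddle ((0.573202908039093, -0.3437369167804718), (0.03986157476902008, 0.05220082774758339), 10.730317115783691) 0.21337496924541421 648
rocker ((0.5581806302070618, -0.2820271849632263), (0.067066989839077, 0.17879439890384674), 3.4358720779418945) 0.20820132525946544 1315
tin ((0.7285247445106506, -0.06298172473907471), (0.07220770418643951, 0.09252022206783295), 71.27642822265625) 0.02908858499080269 1424
timer ((0.6910349130630493, -0.22992578148841858), (0.06750348955392838, 0.06765647977590561), 89.66427612304688) 0.0361095026603262 852
queen ((0.4158402383327484, -0.2839649021625519), (0.024799207225441933, 0.02937886491417885), 87.74101257324219) 0.06787830437734166 259
tray corner [0.54139069 0.11795661]
tray corner [ 0.57190113 -0.03734037]
tray corner [ 0.43349642 -0.06729893]
tray corner [0.3955494 0.0786639]
pad corner [ 0.58885954 -0.32279097] [ 0.58948331 -0.32522393  0.20807267]
pad corner [ 0.59451706 -0.36571867] [ 0.61537713 -0.45224725 -0.00110303]
pad corner [ 0.55858178 -0.37216288] [ 5.70468418e-01 -4.59740018e-01  2.39118605e-04]
pad corner [ 0.55126859 -0.33102533] [ 0.55157662 -0.33339058  0.20844166]
```

View pics/crop1.png

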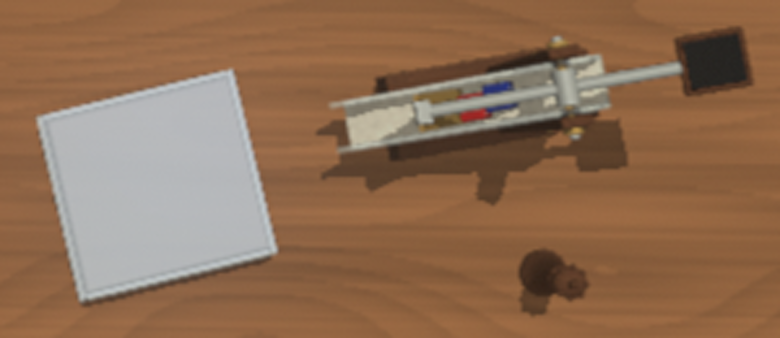

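The crop shows the paddle centre at about crop (713,62), the axle centre at (566,88) and the gate end of the bar at (425,110). The mouth's cheek ends are at about (335,105) and (340,150). Next I'll fit the chute frame.

```bash
python3 - <<'E'
from h import *
c=dict(np.load('pics/top1.npz')); W=cloud(c)
f=lambda x,y:(200+x/2.6-.3,180+y/2.6-.3)
for n,p,h in [('paddle',(713,62),.215),('axle',(566,88),.195),('knobL',(557,42),.195),('knobR',(575,134),.195),('gate',(425,110),.21),('mouthA',(335,105),.06),('mouthB',(340,150),.06)]:
    u,v=f(*p); k=W[int(v+.5),int(u+.5)]; print(n,(u,v),ray(c,u,v,h),k, ray(c,u,v,k[2])[:2])
# side view cloud: merge
s=dict(np.load('pics/side1.npz')); S=cloud(s)
pad=ray(c,*f(713,62),.215)[:2]
for yaw in [None]:
  for nm,C in(('top',W),('side',S)):
    P=C.reshape(-1,3); P=P[np.isfinite(P).all(1)]
    m=(P[:,2]>.19)&(P[:,2]<.25)&(np.linalg.norm(P[:,:2]-[.55,-.25],axis=1)<.16)
    Q=P[m]; print(nm,len(Q))
    b=Q[(Q[:,1]<-.25)&(Q[:,1]>-.31)]  # bar only between axle and paddle
    for lo in np.arange(-.38,-.1,.015):
        q=Q[(Q[:,1]>=lo)&(Q[:,1]<lo+.015)]
        if len(q)>3: print('%.3f n%d x %.4f..%.4f mid %.4f z %.3f'%(lo+.0075,len(q),q[:,0].min(),q[:,0].max(),np.median(q[:,0]),np.median(q[:,2])))
E
```

```text
paddle (473.9307692307692, 203.54615384615383) [ 0.57276015 -0.34651367  0.215     ] [ 0.5720532  -0.34699663  0.21401693] [ 0.57283053 -0.34688566]
axle (417.39230769230767, 213.54615384615383) [ 0.55553939 -0.25500152  0.195     ] [ 0.55445925 -0.25281987  0.2005991 ] [ 0.55525551 -0.25350432]
knobL (413.9307692307692, 195.85384615384615) [ 0.58645998 -0.24905124  0.195     ] [ 0.58593287 -0.24833734  0.19819826] [ 0.58618704 -0.24821734]
knobR (420.8538461538462, 231.23846153846154) [ 0.52473826 -0.2609288   0.195     ] [ 0.5250912  -0.26011153  0.19891507] [ 0.52467486 -0.25985592]
gate (363.16153846153844, 222.0076923076923) [ 0.53918346 -0.15785239  0.21      ] [ 0.53980121 -0.16054476  0.19155112] [ 0.53979098 -0.16082774]
mouthA (328.5461538461538, 220.08461538461538) [ 0.54718799 -0.1125097   0.06      ] [ 0.54665436 -0.11155039  0.07978375] [ 0.54647751 -0.11065771]
mouthB (330.46923076923076, 237.39230769230767) [ 0.51254903 -0.1165793   0.06      ] [ 0.51326381 -0.11369783  0.08003434] [ 0.51250485 -0.11462451]
top 1383
-0.372 n41 x 0.5584..0.5911 mid 0.5689 z 0.215
-0.35
[... 677 characters left out ...]
4 x 0.5576..0.5942 mid 0.5710 z 0.216
-0.357 n314 x 0.5548..0.5973 mid 0.5755 z 0.217
-0.342 n263 x 0.5519..0.5934 mid 0.5713 z 0.214
-0.327 n135 x 0.5511..0.5906 mid 0.5712 z 0.212
-0.312 n54 x 0.5623..0.5716 mid 0.5662 z 0.207
-0.297 n49 x 0.5591..0.5687 mid 0.5630 z 0.205
-0.282 n47 x 0.5566..0.5664 mid 0.5607 z 0.203
-0.267 n193 x 0.5233..0.5809 mid 0.5375 z 0.200
-0.252 n359 x 0.5221..0.5903 mid 0.5655 z 0.202
-0.237 n56 x 0.5482..0.5819 mid 0.5552 z 0.198
-0.222 n39 x 0.5452..0.5550 mid 0.5494 z 0.196
-0.207 n33 x 0.5430..0.5522 mid 0.5467 z 0.194
-0.192 n27 x 0.5413..0.5501 mid 0.5449 z 0.192
-0.177 n22 x 0.5379..0.5457 mid 0.5420 z 0.191
-0.162 n19 x 0.5337..0.5460 mid 0.5376 z 0.190
```

```bash
cat >> h.py <<'E'
O=np.array([.546,-.2041]); X=np.array([-.183,.983]); X/=np.linalg.norm(X); Y=np.array([-X[1],X[0]])
def w(x,y,z): return np.r_[O+x*X+y*Y,z]
def down(s=1):
    xt=np.array([0,0,-1.]); yt=np.r_[s*Y,0]; return R.from_matrix(np.c_[xt,yt,np.cross(xt,yt)]).as_rotvec()
def best():
    q0=manip.state()['joint_pos']; r=[]
    for s in(1,-1):
        q=[inverse_kinematics(w(*p),down(s)) for p in((.36,.018,.2),(.22,.018,.015),(-.147,0,.3))]
        r.append((s,None if any(a is None for a in q) else max(abs(a[5]) for a in q)))
    return r
E
python3 - <<'E'
from h import *
r=best(); print(r); s=min((a for a in r if a[1] is not None),key=lambda a:a[1])[0]; print(s)
manip.move_pose(w(.36,.018,.12),down(s)); manip.move_linear(w(.36,.018,.014),.15)
st=manip.state(); print(st['clock'],st['tool_pos'],st['contact_force'],st['gripper_width'])
f0=st['contact_force']
manip.move_linear(w(.27,.018,.014),.06)
st=manip.state(); print(st['clock'],st['contact_force']-f0,st['tool_pos'])
c=snap('top','top2')
cv2.imwrite('pics/crop2.png',cv2.resize(c['image'][150:330,180:460],(784,504),interpolation=cv2.INTER_CUBIC))
E
```

```text
[(1, None), (-1, np.float64(0.7678476460841814))]
-1
2.9 [0.46310864 0.14691664 0.01457605] [ 0.61009503 -1.10484174 -0.89721594] 0.0883312065404155
4.55 [0.1866518  0.98858527 1.21020438] [0.47880844 0.05798886 0.01386929]
```

View pics/crop2.png

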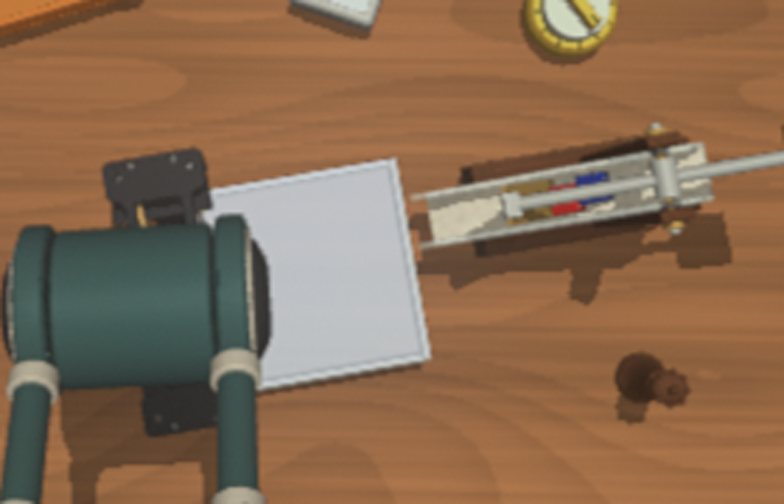

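The tray is squared to the chute and sliding. Its leading edge runs from crop (395,158) to (428,355), about 20 mm off the centre line. I'll push on with a slight lateral bias.

```bash
python3 - <<'E'
from h import *
f0=manip.state()['contact_force']
manip.move_linear(w(.228,.007,.014),.06)
for x in np.arange(.225,.205,-.003):
    manip.move_linear(w(x,.006,.014),.04)
    st=manip.state(); f=st['contact_force']; print(round(x,3),st['clock'],f, 'along',(f[:2]@X))
    if f[:2]@X>6: break
manip.move_linear(w(x+.025,.006,.014),.1)
manip.move_linear(w(x+.025,.006,.30),.3)
manip.set_gripper(0.0)
manip.move_linear(w(-.147,0,.30),.3)
manip.move_linear(w(-.147,0,.235),.2)
print(manip.state()['clock'],manip.state()['contact_force'],manip.state()['tool_pos'],w(-.147,0,.235))
c=snap('top','top3'); s=snap('side','side3')
i=np.hstack([cv2.resize(c['image'][150:330,240:520],(400,257)),cv2.resize(s['image'][180:380,180:400],(283,257))])
i=np.vstack([cv2.resize(c['image'][170:300,220:500],(700,325)),cv2.resize(s['image'][190:330,150:500],(700,270))[:270]])
cv2.imwrite('pics/v3.png',i)
W=cloud(c); z=W[...,2]; v,u=np.mgrid[:420,:560]
m=((z>.03)&(z<.045)&(u>225)&(u<350)&(v>190)&(v<300)).astype(np.uint8)
P=W[cv2.morphologyEx(m,cv2.MORPH_OPEN,np.ones((2,2)))>0]; r=cv2.minAreaRect(P[:,:2].astype(np.float32)); d=np.array(r[0])-O; print(r,'chute frame',d@X,d@Y)
E
```

```text
0.225 5.725 [0.14641624 0.44627546 0.09116852] along 0.41194033090062737
0.222 5.975 [ 0.89146627 -0.08756648  0.12936169] along -0.24924384512151387
0.219 6.225 [-1.29560337  9.51579888  1.69891518] along 9.592190510345555
10.95 [-0.80880839 -1.07468451  0.46730715] [ 0.57279452 -0.34762822  0.23489391] [ 0.57290399 -0.34861704  0.235     ]
((nan, nan), (0.0, 0.0), 0.0) chute frame nan nan
```

View pics/v3.png

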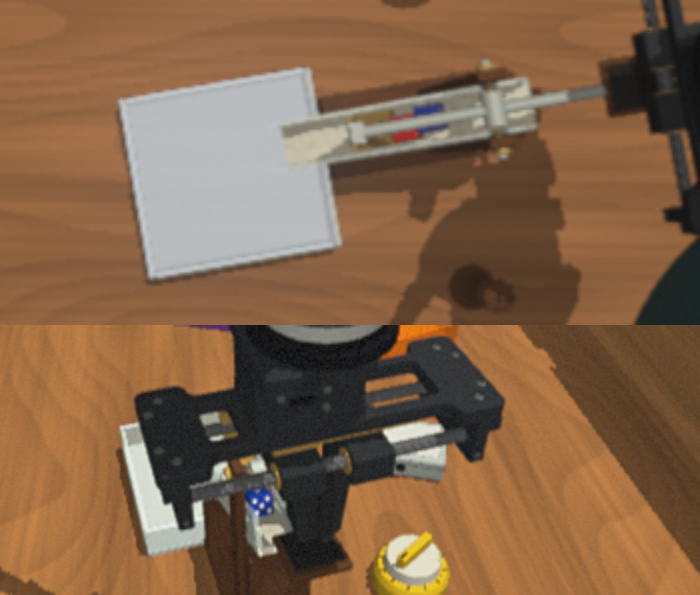

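The tray is against the foot with the mouth overhanging it. Its corners are at crop (120,100), (310,69), (340,243) and (150,280). The closed fingers are above the rubber. I'll work out the tray pose and press only if it's good.

```bash
python3 - <<'E'
from h import *
c=dict(np.load('pics/top3.npz'))
q=np.array([ray(c,220+x/2.5-.3,170+y/2.5-.3,.038)[:2] for x,y in[(120,100),(310,69),(340,243),(150,280)]])
d=q.mean(0)-O; t=[d@X,d@Y]; print('tray in chute',t,[np.linalg.norm(q[i]-q[i-1]) for i in range(4)])
assert t[0]<.14 and abs(t[1])<.04
for z in(.217,.205,.195,.185):
    manip.move_linear(w(-.147,0,z),.05); st=manip.state(); print(z,st['clock'],st['tool_pos'],st['contact_force'])
manip.dwell(2.0); print(manip.state()['contact_force'])
s=snap('top','top4')
b=snap('side','side4')
i=np.vstack([cv2.resize(s['image'][170:300,220:500],(700,325)),cv2.resize(b['image'][190:330,150:500],(700,270))])
cv2.imwrite('pics/v4.png',i)
E
```

```text
tray in chute [np.float64(0.12833603542839098), np.float64(0.013356796861599237)] [np.float64(0.14879897268279088), np.float64(0.15823248275208207), np.float64(0.1443121342468686), np.float64(0.157882346588249)]
0.217 11.5583 [ 0.57259717 -0.34836117  0.21665145] [-0.86719913  0.80167248  0.61448149]
0.205 11.95 [ 0.57280974 -0.34864192  0.20466263] [-0.32742712 -0.28255667  2.73633527]
0.195 12.3 [ 0.5729795  -0.34874423  0.19481024] [-0.04491221 -0.73212368  3.63067299]
0.185 12.65 [ 0.57306    -0.34834117  0.1846438 ] [1.75262071 1.31214618 3.98039994]
[1.64962164 2.41351404 3.61344498]
```

View pics/v4.png

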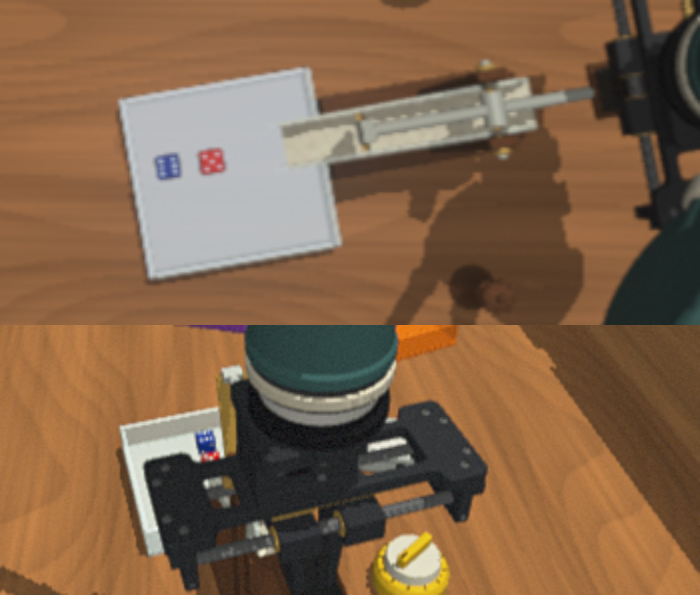

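Both dice are in the tray, blue at crop (167,166) and red at (211,161). The tray hasn't moved and the gate is up. Now I'll release the paddle.

```bash
python3 - <<'E'
from h import *
manip.move_linear(w(-.147,0,.225),.05); manip.move_linear(w(-.147,0,.30),.15); manip.move_linear(w(-.22,0,.34),.15); manip.dwell(1)
s=snap('top','top5'); b=snap('side','side5')
W=cloud(s)
i=np.vstack([cv2.resize(s['image'][170:300,220:500],(700,325)),cv2.resize(b['image'][190:330,150:500],(700,270))])
cv2.imwrite('pics/v5.png',i)
d={n:W[int(170+y/2.5),int(220+x/2.5)].round(3) for n,(x,y) in dict(blue=(167,166),red=(211,161),bar=(575,96),gate=(362,132)).items()}
print(d,manip.state()['clock'],manip.state()['contact_force'])
a=dict(np.load('pics/top1.npz'))['image']
for n,(u0,u1,v0,v1) in dict(tin=(280,330,105,165),timer=(365,405,132,175),queen=(395,430,270,300)).items(): print(n,np.abs(a[v0:v1,u0:u1].astype(int)-s['image'][v0:v1,u0:u1]).mean())
E
```

```text
{'blue': array([ 0.514, -0.028,  0.028]), 'red': array([ 0.519, -0.065,  0.026]), 'bar': array([ 0.565, -0.31 ,  0.202]), 'gate': array([ 0.54 , -0.163,  0.187])} 18.1583 [ 1.0194466  -0.46853381 -0.09875061]
tin 2.746111111111111
timer 2.3813953488372093
queen 9.056507936507936
```

View pics/v5.png

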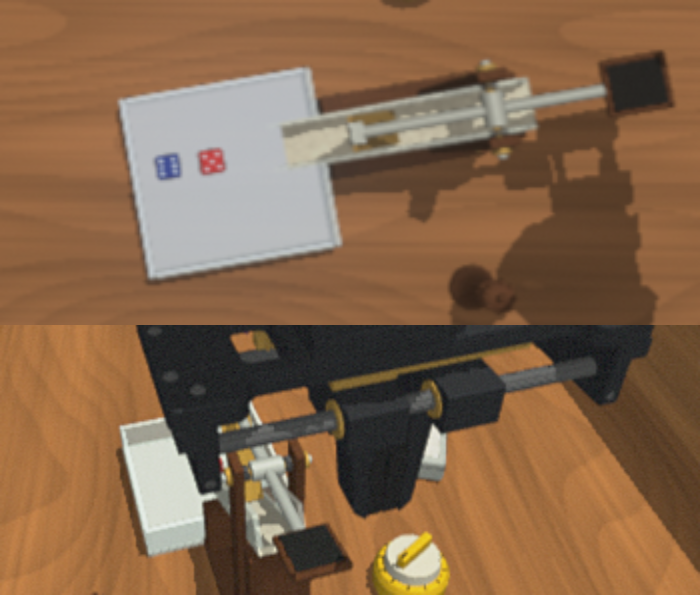

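The paddle is back up at crop (637,83) and the gate is shut. The dice lie still in the tray, and the queen is upright where it was; its pixels differ only because of the arm's shadow.

```bash
python3 -c "
from h import *
order.close_job(); print(manip.state()['clock'])"
```

```text
the job is handed in; nothing more can be done
the job is handed in; nothing more can be done
```

The job is done and handed in. I pushed the frosted tray to the chute's foot, pressed the paddle until both dice had dropped in, and let it come back up. The last clock reading, just before hand-in, was 18.2 s of the 48 s allowed. Handing in gives no verdict, so the checks below are from my own pictures and readings.

- **Tray:** it sits at x ≈ 0.128 m, y ≈ 0.013 m in the chute's frame. I pushed until the contact force rose to 9.6 N at the foot. It had not shifted in the later pictures.
- **Press:** I pressed the paddle about 30 mm with roughly 4 N and held it for about 2 s.
- **Dice:** both lie flat in the tray with their tops 26–28 mm above the shelf (25 mm expected). They are in the same place in the pictures before and after I released the paddle.
- **Rocker:** the bar is back at its starting height, so the gate is shut.
- **Bystanders:** the tin and timer look unchanged from the first picture. The queen's area differs a little, which I put down to the arm's shadow, as it stands upright in the same place.

No check failed. The one misfire was an automatic depth-based fit of the tray's final pose, which returned nothing, so I read its corners off the picture instead.

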